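Make up two baking kits on serving boards

ROBOT

A 6-joint arm with a two-finger parallel gripper is mounted at the origin on the work surface. World frame = base frame: x ahead of the robot, y to its left, z up, the work surface at z = 0. Lengths are in m, angles in rad, forces in N, time in s.
With the tool pointing down it reaches from about 0.275 to 1 m from the base axis. Payload 8.4 kg.
Tool frame: the origin (TCP) lies midway between the tips of the shut fingers; the grasp point (between the pads) lies manip.grip_point_offset behind it (manip.grip_point_offset is the distance from the TCP to the grasp point, in m); x points along the fingers, y is the direction in which the jaws open and shut, and the axes are right-handed (so a half turn about x gives the same grasp; the last joint's range is limited). The gripper opens to 85 mm and grips with 20 to 120 N. Pads are 22 mm wide; open, the fingers measure 114 mm over their backs; the gripper's body (76 mm by 85 mm) begins 54 mm behind the grasp point. The pads swing forward as they close: fully open they stand 13 mm farther back than shut.
Start: joints at [-1.12, 0.353, 1.633, -0, 1.155, -0.002], TCP at [0.273, -0.562, 0.231] pointing down, gripper open.
Joint ranges: [-2.63, 2.63], [-0.92, 2.1], [0.06, 2.66], [-1.3, 4.44], [0, 2.69], [-3.02, 3.02]. Speed limits (rad/s): [2.22, 2.22, 2.79, 3.14, 3.14, 3.14].

INTERFACE

Orientations are given as a unit quaternion [w, x, y, z].
In Python, from plant import manip, cams gives the robot as it stands. The module is installed in compiled form; this text tells all that it offers.
- The arm moves only by the shell command python3 -m inch 'ROWS'. ROWS is JSON, a list of rows, each a list of 3 entries, a list of its own where there are three numbers: the opening in per cent of the stroke, from 0 (shut) to 100 (fully open), then the shift along the tool's x, y, z in mm, then the turn, a rotation vector about the tool's x, y, z in rad. A call has 1 to 12 rows; each row shifts and turns the commanded pose from where the row before left it, along the tool's axes as they then stand; what a row does not reach is not made up. A row lasts 1/12 s, in which the tool goes at most 41.7 mm and 7.16 degrees, less where a joint would pass 70% of its speed; a pose out of reach is approached as far as the arm can. A call with a gripper value outside its range is refused whole. The fingers move at their own pace and stop on an object; the grip force is fixed at half the most. Time passes only in rows, so rows that do not move let the fingers close. It gives the time, the measured TCP pose, the force and the opening at its end, in the units of the state.
- manip.sense(): the state, without advancing time (a new reading comes with each control period).
- cams.get_image(name): name is "scene" or "top" or "wrist"; returns a dict with "color" (480x640x3 uint8, blue, green, red), "camera_matrix" (3x3 intrinsics, pixels), "pose" (4x4, takes a point from camera to world coordinates); the wrist camera has in their place "tool_from_camera" (4x4, takes a point from camera to tool coordinates, whose origin is the TCP and whose axes are the tool frame's). Camera axes: x right, y down, z forward; pixel columns grow to the right and rows downward; lengths in m; the calibration is good to about 2 mm. A picture is of the moment at which its call begins: read the wrist's pose just before it. There is no depth.
- manip.job_done(): hands the job in, once; it reports no verdict.
The state is a dict: "time_s": time; "q": joint angles; "joint_vel": joint speeds; "joint_efforts": joint torques, N m; "position": TCP position; "ee_rot": TCP orientation; "ft_force": force on the tool from outside, world axes, zero at the start; "moment": the same for the moment, N m; "width": finger opening in m.
Only numpy, scipy, OpenCV 4.12 (cv2) and the standard library are available. Lean on these libraries where they do the work, as an engineer would, in place of code of your own. Each camera call takes 0.05 s, during which the arm holds its last target. There are 200 camera calls.

TASK

Make up two baking kits: the squat jar of nuts and the grater plate on the round board, the tall jar of cinnamon sticks and the steel biscuit cutter on the rectangular board. To free the plate, lift the hinged wire bar of its wooden holder until it stands up, then slide the plate out from beneath it. On each board centre the jar on the cork disc and the tool on the dark panel (the grater plate flat, rough side up, lengthwise along its panel), keeping the jars upright throughout and leaving the white canister where it stands.

Things in the scene. Friction and masses are not known exactly. Their poses are not given: they have to be found in the camera images.
- round_board: Round light-wood serving board, fixed, 210 mm across, 12 mm thick. Origin at the centre of its underside, z up. Flush in its top: a cork disc 72 mm across centred at x = +62 mm, y = 0, for the jar. Raised 10 mm above its top: a dark panel 44 mm (x) by 136 mm (y), centred at x = -35 mm, y = 0, top 22 mm above the counter, for the grater plate, which overlaps it 6 mm on each long side.
- rect_board: Rectangular light-wood serving board, fixed, 230 mm (x) by 130 mm (y), 12 mm thick. Origin at the centre of its underside, z up. Flush in its top: a cork disc 72 mm across centred at x = +60 mm, y = 0, for the jar; a flush dark square panel of 76 mm centred at x = -60 mm, y = 0, for the cutter.
- holder: Fixed dark-wood plate holder, block 120 (x -40 to 80) x 94 mm, bed 30 mm high, rails to 36 mm. Origin on the counter, z up, open front to -x. The plate's front overhangs the bed by 45 mm; its rear 15 mm is under a fixed bridge (x 40 to 55, top z 43), so slide it over 16 mm to -x before lifting. Bar hinge axis along y at x = 60, z = 50 mm; posts 59 mm high.
- clamp (a joint): Angle of the hinged steel bar (a U of 10 mm round wire, 112 mm wide) over the plate: 0 = down on the plate, grows as it is lifted up and back, 1.57 = upright, stop at 1.8. It stays where it is left (about 2 N at the bar moves it). While down, two rubber feet 36 mm apart block the plate's raised field.
- clamp_grip (a point): Middle of the bar's cross wire: 10 mm round, along the holder's y, 80 mm from the hinge axis; when down at holder x = -20, z = 54 mm (18 mm above the plate's flat top). The wire is free for 14 mm to either side, then come the feet. It can turn between the finger pads.
- grater_plate: Flat steel grater plate, 140 (x) x 56 (y) x 6 mm, with a raised grating field 48 x 44 mm, 4 mm high, on top from x = 3 to 51 mm. Origin at the centre of its underside, z out of the rough upper side. Starts in the holder, axes parallel to the holder's, origin at holder x = -15, z = 30 mm, plain -x end overhanging the front. About 0.11 kg.
- squat_jar: Squat glass jar of nuts: body 66 mm across and 44 mm high, dark walnut lid 60 mm across from 46 to 64 mm height. Origin at the centre of its underside, z up. About 0.18 kg.
- tall_jar: Tall narrow glass jar of cinnamon sticks: body 48 mm across and 85 mm high, dark walnut lid 42 mm across from 87 to 105 mm height. Origin at the centre of its underside, z up. About 0.16 kg.
- cutter: Round steel biscuit cutter: a plain open ring, 58 mm across outside, wall 3 mm, 35 mm high. Origin at the centre of its underside, z up. About 0.06 kg.
- canister: White ceramic canister with a small knob, 58 mm across and 80 mm high, standing among the stock; not part of either kit. Origin at the centre of its underside.
There are look-alikes about, which are no part of the job. Several things have the shape of the cutter; the one meant has the colours described above.

How it is judged:
On the way, in this order (a step that is already met when the one before it is completed fails the run):
1. the bar is lifted (over 1.2 rad) with the plate still in its holder (value of joint clamp above 1.2 rad and not (x of grater_plate in the frame of holder below -0.022 m)), for 0.1 s.
2. the plate is slid out to the holder's front, still low (x of grater_plate in the frame of holder below -0.029 m and z of grater_plate in the frame of holder below 0.06 m).
At the end, for the whole second after the job is handed in: Squat jar on the round board's cork disc, grater plate on its panel (rough side up, lengthwise within 0.2 rad); tall jar on the rectangular board's disc, cutter on its panel; each centred within 13 mm along each board axis, resting there, upright or flat, still (x of squat_jar in the frame of round_board between 0.049 and 0.075 m and y of squat_jar in the frame of round_board between -0.013 and 0.013 m and z of squat_jar in the frame of round_board between 0.007 and 0.017 m and angle between each of squat_jar, grater_plate, tall_jar, cutter's own z axis and vertical below 0.12 rad and linear speed of each of squat_jar, grater_plate, tall_jar, cutter below 0.02 m/s and x of grater_plate in the frame of round_board between -0.048 and -0.022 m and y of grater_plate in the frame of round_board between -0.013 and 0.013 m and z of grater_plate in the frame of round_board between 0.017 and 0.027 m and angle between the x axis of grater_plate and the y axis of round_board, either way round below 0.2 rad and x of tall_jar in the frame of rect_board between 0.047 and 0.073 m and y of tall_jar in the frame of rect_board between -0.013 and 0.013 m and z of tall_jar in the frame of rect_board between 0.007 and 0.017 m and x of cutter in the frame of rect_board between -0.073 and -0.047 m and y of cutter in the frame of rect_board between -0.013 and 0.013 m and z of cutter in the frame of rect_board between 0.007 and 0.017 m); the robot touches nothing.
It fails at once if a jar is tipped (angle between any of squat_jar, tall_jar's own z axis and vertical above 0.6 rad).
It fails at once if the canister is shifted by more than 25 mm (distance of canister from where it was at the start of the episode above 0.025 m).
It also fails if it takes over 136 s, if anything falls off the work surface, if the arm or the gripper's body presses on something with over 40 N, if the wrist force passes 120 N, or if a joint passes its speed limit or range.

## Working session

There is one attempt and no reset: what is moved stays moved. The work goes in short steps, Python scripts to look and compute and a shell command to move; the robot and the scene stay as the last step left them, time stands still between calls to the robot, and variables do not carry over. Pictures are saved under pics/ and viewed, about 12 in all and at most 16, crops included, and the job is handed in when it is done.

```bash
mkdir -p pics; cat > h.py <<'E'
import numpy as np, cv2
from plant import manip, cams
def snap(name,fn=None,crop=None,scale=1):
    s=manip.sense(); d=cams.get_image(name)
    im=d["color"]
    if fn:
        if crop: x0,y0,x1,y1=crop; im=im[y0:y1,x0:x1]
        if scale!=1: im=cv2.resize(im,None,fx=scale,fy=scale,interpolation=cv2.INTER_CUBIC)
        cv2.imwrite("pics/"+fn,im)
    return d,s
def R(q):
    w,x,y,z=q
    from scipy.spatial.transform import Rotation as Ro
    return Ro.from_quat([x,y,z,w]).as_matrix()
def pose(d,s):
    if "pose" in d: return np.array(d["pose"])
    T=np.eye(4);T[:3,:3]=R(s["ee_rot"]);T[:3,3]=s["position"]
    return T@np.array(d["tool_from_camera"])
def ray(K,T,uv,z):
    r=T[:3,:3]@np.linalg.solve(K,[uv[0],uv[1],1.]); o=T[:3,3]
    return o+r*(z-o[2])/r[2]
def proj(K,T,p):
    c=T[:3,:3].T@(np.array(p)-T[:3,3]); u=np.array(K)@c; return u[:2]/u[2]
E
python3 - <<'E'
from h import *
for n in("top","scene"):
    d,s=snap(n,n+"0.png"); print(n,np.round(d["camera_matrix"],1).tolist(),np.round(d["pose"],3).tolist())
    np.savez(n+".npz",K=d["camera_matrix"],T=d["pose"],im=d["color"])
d,s=snap("wrist"); print(np.round(d["tool_from_camera"],3).tolist(),d["camera_matrix"]); print(s, manip.grip_point_offset)
E
```

```text
top [[488.5, 0.0, 313.3], [0.0, 488.5, 238.5], [0.0, 0.0, 1.0]] [[0.012, -0.985, 0.172, 0.37], [-1.0, -0.011, 0.009, -0.01], [-0.007, -0.172, -0.985, 1.071], [0.0, 0.0, 0.0, 1.0]]
scene [[548.8, 0.0, 320.8], [0.0, 548.8, 233.7], [0.0, 0.0, 1.0]] [[0.197, 0.72, -0.666, 1.226], [0.98, -0.154, 0.124, -0.146], [-0.013, -0.677, -0.736, 0.833], [0.0, 0.0, 0.0, 1.0]]
[[0.0, -0.32, 0.947, -0.141], [1.0, 0.001, 0.0, -0.0], [-0.001, 0.947, 0.32, -0.081], [0.0, 0.0, 0.0, 1.0]] [[398.11154363   0.         315.67243533]
 [  0.         398.11154363 241.26937278]
 [  0.           0.           1.        ]]
{'time_s': 0.1, 'q': array([-1.12043737e+00,  3.53593141e-01,  1.63402709e+00,  1.84185691e-05,
        1.15520054e+00, -2.39357432e-03]), 'joint_vel': array([ 0.0012453 , -0.00106879, -0.00168036,  0.0023392 ,  0.00028968,
       -0.00068556]), 'joint_efforts': array([ 2.70644041e-04, -6.06356764e+01, -3.42821252e+01,  1.34500419e-04,
        4.04390725e-03,  2.89491959e-05]), 'position': array([ 0.27323225, -0.56165649,  0.23064184]), 'ee_rot': array([-0.15828123, -0.68897558, -0.1591306 ,  0.68915685]), 'ft_force': array([-0.17456258, -0.24048279, -0.45170048]), 'moment': array([-0.08631786, -0.0096961 , -0.00201388]), 'width': 0.08539388683438177} 0.0187
```

View pics/top0.png

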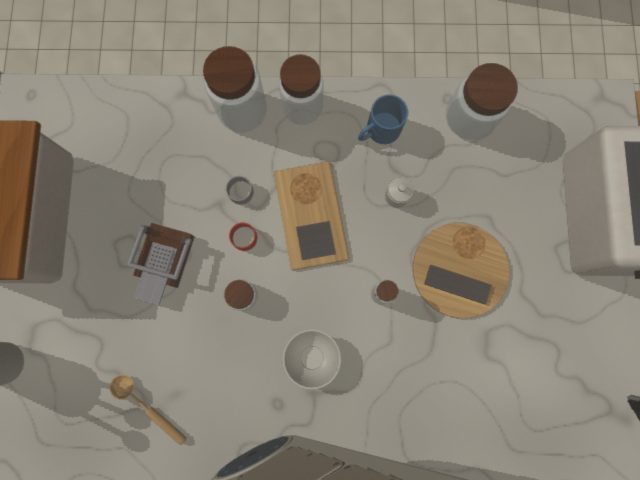

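View pics/scene0.png

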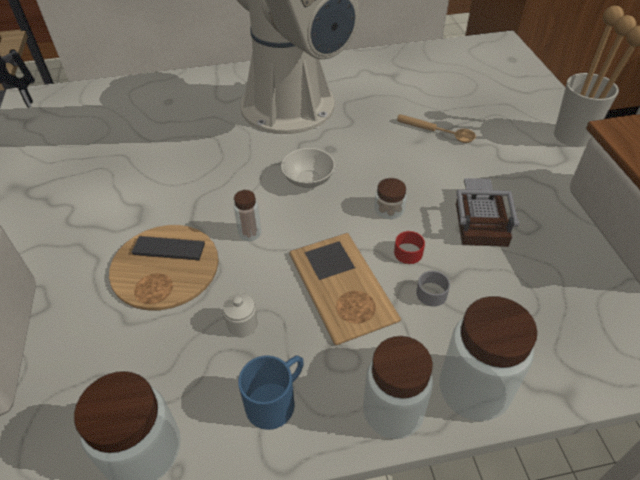

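The top view shows the squat jar (239,294), tall jar (387,291), holder (163,257), rectangular board (311,216) and round board (461,270). The canister is at (400,192). The cutter-shaped things are a steel/grey ring at (240,190) and a red one at (243,237). The grey one fits the description, and the crop below should confirm it.

```bash
python3 - <<'E'
from h import *
im=np.load("top.npz")["im"]
a=cv2.resize(im[160:320,115:265],None,fx=3.7,fy=3.7,interpolation=cv2.INTER_CUBIC)
b=cv2.resize(im[150:330,265:520],None,fx=3.1,fy=3.1,interpolation=cv2.INTER_CUBIC)
cv2.imwrite("pics/ca.png",a);cv2.imwrite("pics/cb.png",b)
E
```

```text
(no output)
```

View pics/ca.png

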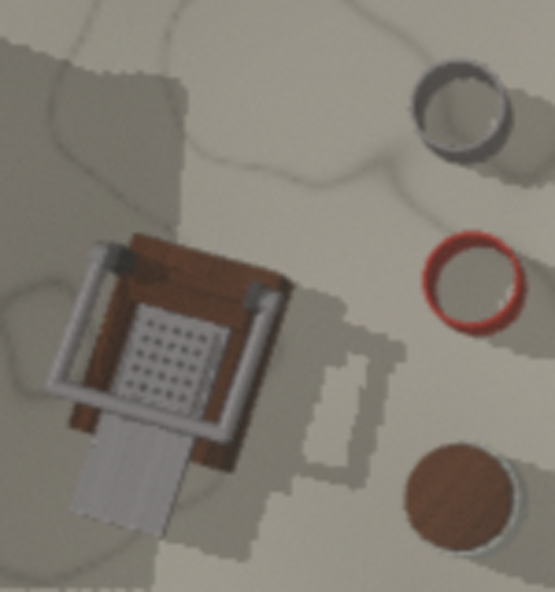

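View pics/cb.png

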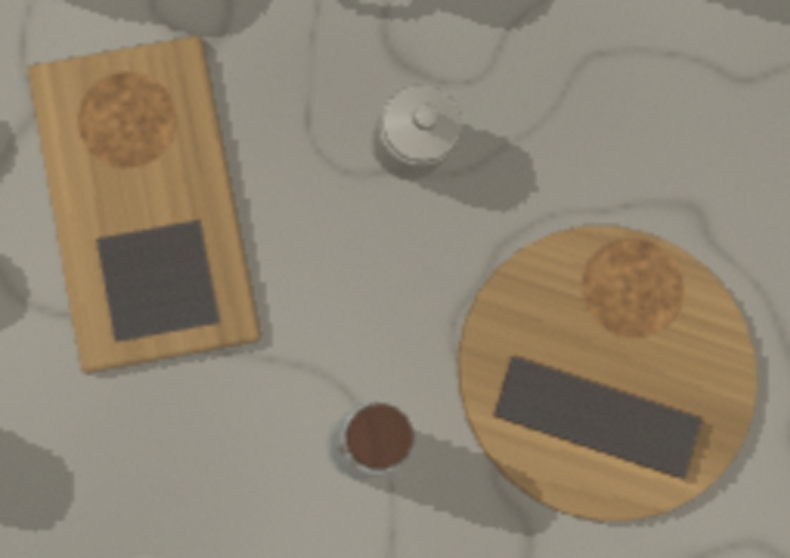

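Crop a confirms the rings: the steel-grey ring is at crop (463,108), so it is the cutter. The red ring at crop (474,283) is the decoy. The bar is down over the plate, with its front overhang facing the robot. Crop b shows both boards, the panels, the cork discs, the tall jar and the canister clearly.

```bash
python3 - <<'E'
from h import *
f=np.load("top.npz");K,T=f["K"],f["T"]
A=lambda u,v,z:ray(K,T,((u+.5)/3.7-.5+115,(v+.5)/3.7-.5+160),z)
B=lambda u,v,z:ray(K,T,((u+.5)/3.1-.5+265,(v+.5)/3.1-.5+150),z)
def p(n,v): print(n,np.round(np.array(v)[:2]*1000).tolist())
def ang(a,b): d=b-a; return round(float(np.arctan2(d[1],d[0])),3)
p("cutter",A(463,108,.035));p("red",A(474,283,.035));p("squat",A(460,497,.064))
p("tall",B(379,436,.105));p("canister",B(420,124,.07))
fl,fr=A(70,511,.036),A(163,537,.036);p("plate front mid",(fl+fr)/2);print(np.linalg.norm(fl-fr),"yaw",ang(fr,fl)-np.pi/2)
l,r=A(50,387,.054),A(225,437,.054);p("wire mid",(l+r)/2);print(np.linalg.norm(l-r),"yaw",ang(r,l)-np.pi/2)
bl,br,frr,fll=A(133,235,.036),A(292,283,.036),A(233,470,.036),A(70,428,.036)
p("block c (hx=20)",(bl+br+fll+frr)/4);print(np.linalg.norm(bl-br),np.linalg.norm(br-frr),ang(frr,br),ang(fll,bl),ang(br,bl)-np.pi/2)
q=[B(*c,.012) for c in((98,239),(200,221),(218,322),(115,341))]
pc=sum(q)/4;ck=B(128,119,.012);p("rect panel",pc);p("rect cork",ck);print(np.linalg.norm(pc-ck),ang(pc,ck),np.linalg.norm(q[0]-q[1]),np.linalg.norm(q[1]-q[2]))
q=[B(*c,.022) for c in((512,357),(703,418),(687,478),(494,415))]
pc=sum(q)/4;ck=B(633,288,.012);p("round panel",pc);p("round cork",ck);p("circle",B(607,373,.012));print(np.linalg.norm(pc-ck),ang(pc,ck),ang(q[1],q[0])-np.pi/2,np.linalg.norm(q[0]-q[1]),np.linalg.norm(q[1]-q[2]))
s=manip.sense();print(R(s["ee_rot"]).round(3))
E
```

```text
cutter [660.0, 162.0]
red [555.0, 152.0]
squat [429.0, 151.0]
tall [437.0, -147.0]
canister [652.0, -183.0]
plate front mid [413.0, 351.0]
0.05597321400223185 yaw -0.2547963267948965
wire mid [475.0, 337.0]
0.10484267236520504 yaw -0.2627963267948965
block c (hx=20) [512.0, 319.0]
0.09879984223168836 0.11262271722763978 -0.251 -0.245 -0.2827963267948965
rect panel [552.0, -5.0]
rect cork [670.0, 18.0]
0.12039032554349247 0.191 0.07395124119945186 0.07389020191612823
round panel [458.0, -311.0]
round cork [550.0, -341.0]
circle [489.0, -321.0]
0.09762706758609335 -0.321 -0.30379632679489665 0.13661959675446192 0.04323764502778023
[[-0.     0.437 -0.899]
 [ 0.001 -0.899 -0.437]
 [-1.    -0.001 -0.   ]]
```

```bash
cat >> h.py <<'E'
def to(x,y,z,psi):
    "turn first (rad about tool x), then shift mm in final frame"
    s=manip.sense(); M=R(s["ee_rot"]); p=np.array(s["position"])*1000
    c=np.arctan2(M[1,1],M[0,1]); th=(c-psi+np.pi)%(2*np.pi)-np.pi
    d=np.array([x,y,z])-p; Y=np.array([np.cos(psi),np.sin(psi),0]);X=np.array([0,0,-1.]);Z=np.cross(X,Y)
    print("pos",p.round(1),"psi",round(c,3),"downX",M[:,0].round(3),"turn",round(th,3),"shift",[round(float(d@a),1) for a in(X,Y,Z)],"w",round(s["width"]*1000,1),"F",np.round(s["ft_force"],1),"t",round(s["time_s"],2))
E
python3 -m inch '[[100,[0,0,0],[-0.123,0,0]],[100,[0,0,0],[-0.123,0,0]],[100,[0,0,0],[-0.123,0,0]],[100,[0,0,0],[-0.123,0,0]],[100,[0,0,0],[-0.123,0,0]],[100,[0,0,0],[-0.123,0,0]],[100,[0,0,0],[-0.123,0,0]]]'
python3 -m inch '[[100,[0,0,-20],[0,0,0]],[100,[0,-1,-35],[0,0,0]],[100,[0,-1,-35],[0,0,0]],[100,[0,-1,-35],[0,0,0]],[100,[0,-1,-35],[0,0,0]],[100,[0,-1,-35],[0,0,0]],[100,[0,-1,-35],[0,0,0]],[100,[0,-1,-35],[0,0,0]],[100,[0,-1,-35],[0,0,0]],[100,[0,-1,-35],[0,0,0]],[100,[0,-1,-35],[0,0,0]],[100,[0,-1,-35],[0,0,0]]]'
python3 -m inch '[[100,[0,-2,-35],[0,0,0]],[100,[0,-2,-35],[0,0,0]],[100,[0,-2,-35],[0,0,0]],[100,[0,-2,-35],[0,0,0]],[100,[0,-2,-35],[0,0,0]],[100,[0,-2,-35],[0,0,0]],[40,[0,-2,-35],[0,0,0]],[40,[0,-2,-35],[0,0,0]],[40,[0,-2,-35],[0,0,0]],[40,[0,-2,-35],[0,0,0]],[40,[0,-2,-35],[0,0,0]],[40,[0,0,0],[0,0,0]]]'
python3 -c "
from h import *
to(475,335,200,-.257)"
```

```text
time_s: 0.73
position: [0.2733, -0.5618, 0.2309]
ee_rot: [0.433, 0.559, 0.434, -0.559]
ft_force: [-0.6, -0.9, -0.3]
width: 0.0853
time_s: 1.73
position: [0.3656, -0.1659, 0.2313]
ee_rot: [0.432, 0.56, 0.432, -0.56]
ft_force: [1.4, -0.5, 0.8]
width: 0.0855
time_s: 2.73
position: [0.4436, 0.2155, 0.2314]
ee_rot: [0.432, 0.56, 0.433, -0.558]
ft_force: [0.5, 0.1, -0.2]
width: 0.0343
pos [443.6 215.5 231.4] psi -0.254 downX [ 0.002  0.002 -1.   ] turn 0.003 shift [31.4, 0.0, -123.6] w 34.3 F [ 0.5  0.1 -0.2] t 2.73
```

```bash

python3 -m inch '[[35,[10,0,-30],[0,0,0]],[35,[10,0,-31],[0,0,0]],[35,[10,0,-31],[0,0,0]],[35,[0,0,-31],[0,0,0]],[35,[0,0,0],[0,0,0]],[35,[0,0,0],[0,0,0]]]'
python3 -c "
from h import *
d,s=snap('wrist','w1.png')
T=pose(d,s);np.savez('w1.npz',K=d['camera_matrix'],T=T)
to(475,335,100,-.257);print(T[:3,3], proj(d['camera_matrix'],T,[.475,.335,.054]))"
```

```text
time_s: 3.23
position: [0.4734, 0.3301, 0.2006]
ee_rot: [-0.432, -0.559, -0.432, 0.56]
ft_force: [-0.3, -1.0, -0.2]
width: 0.03
pos [473.1 329.1 200.8] psi -0.256 downX [-0.001 -0.001 -1.   ] turn 0.001 shift [100.8, 0.3, -6.2] w 29.6 F [-0.3  0.5  0.4] t 3.28
[0.493512   0.40962072 0.34200315] [317.36860013 215.28882558]
```

View pics/w1.png

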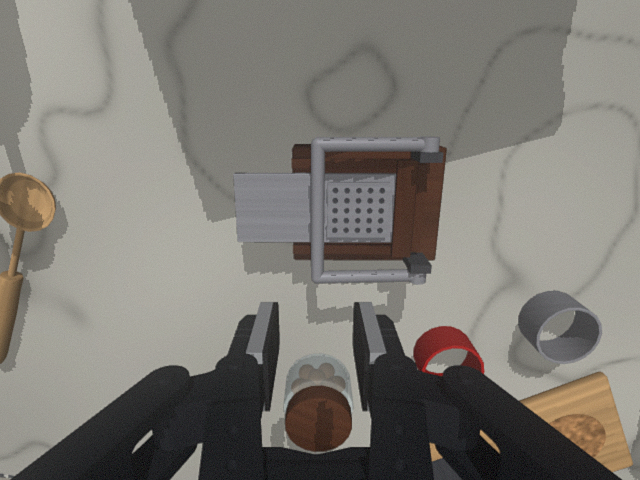

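The wire's cross bar is at column 318, from row 137 to 284. The plate's overhang is at columns 235-310, rows 173-242.

```bash
python3 -c "
from h import *
f=np.load('w1.npz');K,T=f['K'],f['T']
P=lambda u,v,z:ray(K,T,(u,v),z)
a,b=P(318,137,.054),P(317.5,284,.054);m=(a+b)/2
print(m*1000,np.linalg.norm(a-b),np.arctan2(*(a-b)[1::-1])-np.pi/2)
a,b=P(235,173,.036),P(237,243,.036);print((a+b)*500,np.linalg.norm(a-b),np.arctan2(*(a-b)[1::-1])-np.pi/2)
to(m[0]*1000,m[1]*1000,45,-.257)"
```

```text
[475.32611154 335.16879116  54.        ] 0.11295762713765486 -0.25579404482403767
[412.92531539 351.42664201  36.        ] 0.05680776380903069 -0.2904180958979625
pos [473.1 329.1 200.8] psi -0.256 downX [-0.001 -0.001 -1.   ] turn 0.001 shift [155.8, 0.6, -6.5] w 29.6 F [-0.3  0.5  0.4] t 3.28
```

```bash

python3 -m inch '[[35,[20,0,-2],[0,0,0]],[35,[25,0.5,-2],[0,0,0]],[35,[25,0,-2.5],[0,0,0]],[35,[25,0,0],[0,0,0]],[35,[25,0,0],[0,0,0]],[35,[20,0,0],[0,0,0]],[35,[10,0,0],[0,0,0]],[35,[7,0,0],[0,0,0]],[35,[0,0,0],[0,0,0]],[35,[0,0,0],[0,0,0]]]'
python3 -m inch '[[0,[0,0,0],[0,0,0]],[0,[0,0,0],[0,0,0]],[0,[0,0,0],[0,0,0]],[0,[0,0,0],[0,0,0]],[0,[0,0,0],[0,0,0]],[0,[0,0,0],[0,0,0]],[0,[0,0,0],[0,0,0]],[0,[0,0,0],[0,0,0]]]'
python3 -c "
from h import *
import math
prev=(-20,54)
for i in range(1,20):
  a=.05+i*.08; p=(60-80.1*math.cos(a),50+80.1*math.sin(a)); print(round(a,2),round(-(p[1]-prev[1]),1),round(p[0]-prev[0],1),end=' | '); prev=p
"
```

```text
time_s: 4.12
position: [0.4761, 0.3354, 0.0451]
ee_rot: [0.432, 0.56, 0.432, -0.56]
ft_force: [1.0, 0.8, 0.2]
width: 0.0297
time_s: 4.78
position: [0.4761, 0.336, 0.0448]
ee_rot: [0.432, 0.56, 0.432, -0.56]
ft_force: [-2.1, 2.0, 6.1]
width: 0.0075
0.13 -6.4 0.6 | 0.21 -6.3 1.1 | 0.29 -6.2 1.6 | 0.37 -6.1 2.1 | 0.45 -5.9 2.6 | 0.53 -5.7 3.0 | 0.61 -5.4 3.5 | 0.69 -5.1 3.9 | 0.77 -4.8 4.3 | 0.85 -4.4 4.6 | 0.93 -4.0 5.0 | 1.01 -3.6 5.3 | 1.09 -3.2 5.6 | 1.17 -2.7 5.8 | 1.25 -2.3 6.0 | 1.33 -1.8 6.2 | 1.41 -1.3 6.3 | 1.49 -0.8 6.4 | 1.57 -0.3 6.4 |
```

```bash

python3 -m inch '[[0,[0,0,0],[0,0,0]],[0,[0,0,0],[0,0,0]],[0,[0,0,0],[0,0,0]]]'
python3 -m inch '[[0,[-6.4,0.6,0],[0,0,0]],[0,[-6.3,1.1,0],[0,0,0]],[0,[-6.2,1.6,0],[0,0,0]],[0,[-6.1,2.1,0],[0,0,0]],[0,[0,0,0],[0,0,0]]]'
python3 -c "
from h import *
snap('wrist','w2.png')"
```

```text
time_s: 5.03
position: [0.4761, 0.336, 0.0448]
ee_rot: [0.432, 0.56, 0.432, -0.56]
ft_force: [-2.1, 1.1, 6.6]
width: 0.0076
time_s: 5.45
position: [0.4808, 0.3347, 0.0702]
ee_rot: [0.431, 0.56, 0.432, -0.56]
ft_force: [-4.0, 4.9, 1.6]
width: 0.0069
```

View pics/w2.png

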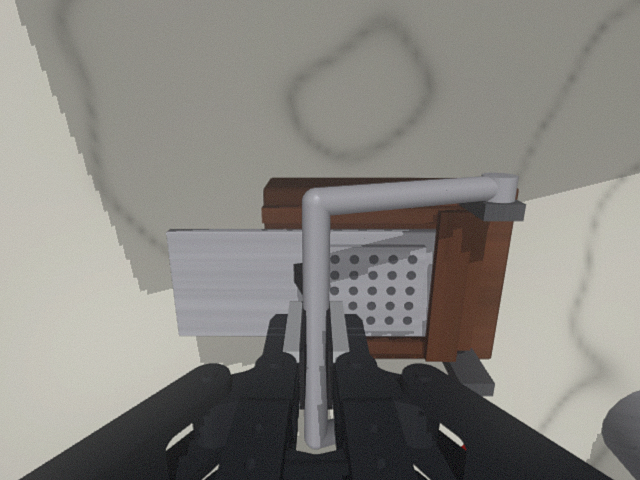

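The wire is held at (316,320) between the pads and the bar is rising, with a foot visible at (298,275). I'll continue the arc.

```bash

python3 -m inch '[[0,[-5.9,2.6,0],[0,0,0]],[0,[-5.7,3,0],[0,0,0]],[0,[-5.4,3.5,0],[0,0,0]],[0,[-5.1,3.9,0],[0,0,0]],[0,[-4.8,4.3,0],[0,0,0]],[0,[-4.4,4.6,0],[0,0,0]],[0,[-4,5,0],[0,0,0]],[0,[0,0,0],[0,0,0]]]'
python3 -m inch '[[0,[-3.6,5.3,0],[0,0,0]],[0,[-3.2,5.6,0],[0,0,0]],[0,[-2.7,5.8,0],[0,0,0]],[0,[-2.3,6,0],[0,0,0]],[0,[-1.8,6.2,0],[0,0,0]],[0,[-1.3,6.3,0],[0,0,0]],[0,[-0.8,6.4,0],[0,0,0]],[0,[-0.3,6.4,0],[0,0,0]],[0,[0,0,0],[0,0,0]],[0,[0,0,0],[0,0,0]],[0,[0,0,0],[0,0,0]]]'
python3 -c "
from h import *
d,s=snap('scene','s1.png',(400,120,560,280),3)
to(412.9+20*.967,351.4-20*.254,200,1.314)"
```

```text
time_s: 6.17
position: [0.5043, 0.3284, 0.1061]
ee_rot: [-0.43, -0.559, -0.433, 0.562]
ft_force: [-17.8, 6.0, 20.6]
width: 0.0072
time_s: 7.08
position: [0.5543, 0.3153, 0.1217]
ee_rot: [0.432, 0.561, 0.432, -0.559]
ft_force: [0.9, 0.1, 8.1]
width: 0.0074
pos [554.3 315.3 121.7] psi -0.257 downX [ 0.002  0.001 -1.   ] turn -1.571 shift [-78.3, -1.0, -125.9] w 7.1 F [0.7 0.9 7.6] t 7.13
```

View pics/s1.png

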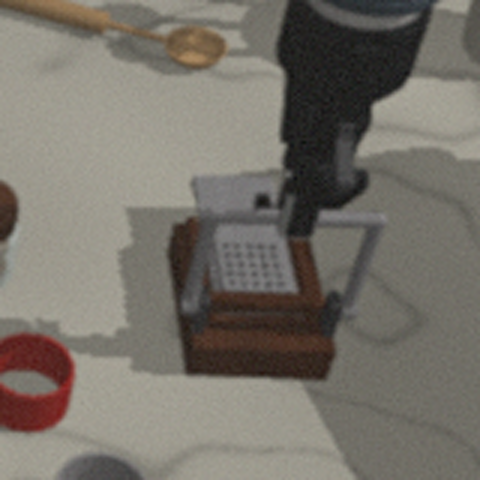

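The bar stands upright and the plate is still in its holder. Next: release, rise, turn and move over the overhang.

```bash

python3 -m inch '[[40,[0,0,0],[0,0,0]],[40,[0,0,0],[0,0,0]],[40,[0,0,0],[0,0,0]],[40,[0,0,0],[0,0,0]],[40,[0,0,0],[0,0,0]],[40,[0,0,0],[0,0,0]],[40,[-15,0,0],[0,0,0]],[40,[-25,0,0],[0,0,0]],[40,[-25,0,0],[0,0,0]],[100,[-15,0,0],[0,0,0]]]'
python3 -m inch '[[100,[0,0,0],[-0.121,0,0]],[100,[0,0,0],[-0.121,0,0]],[100,[0,0,0],[-0.121,0,0]],[100,[0,0,0],[-0.121,0,0]],[100,[0,0,0],[-0.121,0,0]],[100,[0,0,0],[-0.121,0,0]],[100,[0,0,0],[-0.121,0,0]],[100,[0,0,0],[-0.121,0,0]],[100,[0,0,0],[-0.121,0,0]],[100,[0,0,0],[-0.121,0,0]],[100,[0,0,0],[-0.121,0,0]],[100,[0,0,0],[-0.121,0,0]]]'
python3 -m inch '[[100,[0,0,-20],[-0.121,0,0]],[100,[0,0,-30],[0,0,0]],[100,[0,0,-30],[0,0,0]],[100,[0,0,-30],[0,0,0]],[100,[0,0,-9],[0,0,0]],[100,[0,0,0],[0,0,0]]]'
python3 -c "
from h import *
to(439,344.5,19,1.307)
d,s=snap('wrist','w3.png');T=pose(d,s);np.savez('w3.npz',K=d['camera_matrix'],T=T)"
```

```text
time_s: 7.97
position: [0.554, 0.3155, 0.203]
ee_rot: [0.432, 0.561, 0.432, -0.559]
ft_force: [1.0, 0.2, 1.3]
width: 0.0447
time_s: 8.97
position: [0.5533, 0.315, 0.2005]
ee_rot: [0.695, 0.13, 0.695, -0.13]
ft_force: [-0.3, 0.2, -0.5]
width: 0.0853
time_s: 9.47
position: [0.437, 0.3478, 0.2007]
ee_rot: [0.701, 0.089, 0.702, -0.089]
ft_force: [0.3, -0.2, 0.1]
width: 0.0855
pos [437.  347.8 200.7] psi 1.318 downX [-0.001 -0.    -1.   ] turn 0.011 shift [181.7, -2.7, 2.8] w 85.5 F [ 0.3 -0.2  0.1] t 9.47
```

View pics/w3.png

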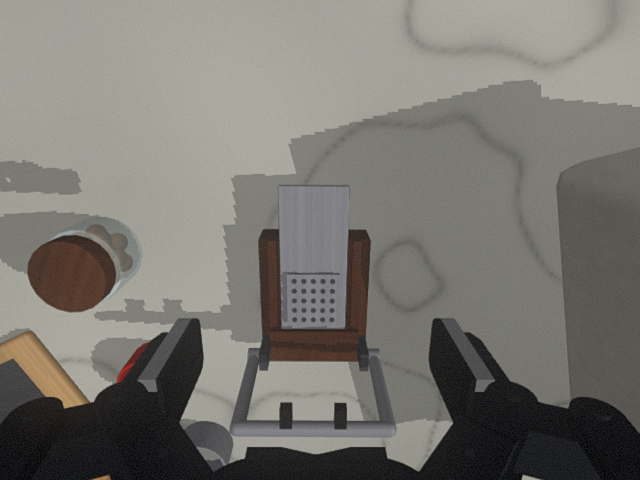

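The plate's front edge runs from (279,186) to (350,186), and the bar's feet are clear.

```bash
python3 -c "
from h import *
f=np.load('w3.npz');K,T=f['K'],f['T']
a,b=ray(K,T,(279,186),.036),ray(K,T,(350,186),.036)
m=(a+b)*500;print(m,np.linalg.norm(a-b),np.arctan2(*(a-b)[1::-1]))
c=(ray(K,T,(259.5,231),.036)+ray(K,T,(370,231),.036))*500;print('block front',c,)
to(m[0]+27*.967,m[1]-27*.254,19,1.31)"
```

```text
[412.18992029 352.88148854  36.        ] 0.05502338965306156 -1.822355179973632
block front [447.54530165 343.95784171  36.        ]
pos [438.7 347.8 200.9] psi 1.318 downX [ 0.001  0.    -1.   ] turn 0.008 shift [181.9, -1.8, 0.1] w 85.5 F [ 0.6 -0.2  0.4] t 9.52
```

```bash

python3 -m inch '[[100,[20,-1,0],[0.008,0,0]],[100,[30,0,0],[0,0,0]],[100,[30,0,0],[0,0,0]],[100,[30,0,0],[0,0,0]],[100,[30,0,0],[0,0,0]],[100,[20,0,0],[0,0,0]],[100,[12,0,0],[0,0,0]],[100,[10,0,0],[0,0,0]],[100,[0,0,0],[0,0,0]],[0,[0,0,0],[0,0,0]],[0,[0,0,0],[0,0,0]],[0,[0,0,0],[0,0,0]]]'
python3 -m inch '[[0,[0,0,0],[0,0,0]],[0,[0,0,0],[0,0,0]],[0,[0,0,0],[0,0,0]],[0,[0,0,0],[0,0,0]],[0,[0,0,0],[0,0,0]],[0,[0,0,0],[0,0,0]]]'
python3 -c "
from h import *
to(439,344.5,19,1.31)
"
```

```text
time_s: 10.52
position: [0.4396, 0.3471, 0.02]
ee_rot: [0.702, 0.093, 0.7, -0.092]
ft_force: [-1.4, -1.7, 9.9]
width: 0.0544
time_s: 11.02
position: [0.4397, 0.3471, 0.0203]
ee_rot: [0.702, 0.093, 0.7, -0.092]
ft_force: [-0.7, -1.5, 4.6]
width: 0.0539
pos [439.7 347.1  20.3] psi 1.308 downX [ 0.002  0.001 -1.   ] turn -0.002 shift [1.3, -2.7, 0.0] w 53.9 F [-0.7 -1.5  4.6] t 11.02
```

```bash

python3 -m inch '[[0,[0,0,-4],[0,0,0]],[0,[0,0,-8],[0,0,0]],[0,[0,0,-8],[0,0,0]],[0,[0,0,-8],[0,0,0]],[0,[0,0,-8],[0,0,0]],[0,[0,0,-8],[0,0,0]],[0,[0,0,-8],[0,0,0]],[0,[0,0,-8],[0,0,0]],[0,[0,0,-8],[0,0,0]],[0,[0,0,-8],[0,0,0]],[0,[0,0,-8],[0,0,0]],[0,[0,0,-8],[0,0,0]]]'
python3 -m inch '[[0,[0,0,-8],[0,0,0]],[0,[0,0,0],[0,0,0]],[0,[-20,0,0],[0,0,0]],[0,[-30,0,0],[0,0,0]],[0,[-30,0,0],[0,0,0]],[0,[-30,0,0],[0,0,0]],[0,[-30,0,0],[0,0,0]],[0,[-20,0,0],[0,0,0]],[0,[0,0,0],[0,0,0]],[0,[0,0,0],[0,0,0]]]'
python3 -c "
from h import *
to(439,344.5,19,1.31)
snap('wrist','w4.png')
"
```

```text
time_s: 12.02
position: [0.3487, 0.3703, 0.0184]
ee_rot: [0.701, 0.092, 0.701, -0.093]
ft_force: [0.4, -0.0, 0.7]
width: 0.0542
time_s: 12.85
position: [0.3423, 0.3727, 0.1792]
ee_rot: [0.701, 0.093, 0.701, -0.092]
ft_force: [-0.1, 0.5, -2.4]
width: 0.0541
pos [342.3 372.7 179.2] psi 1.308 downX [ 0.001  0.001 -1.   ] turn -0.002 shift [160.2, -2.3, 100.7] w 54.1 F [-0.1  0.5 -2.4] t 12.85
```

View pics/w4.png

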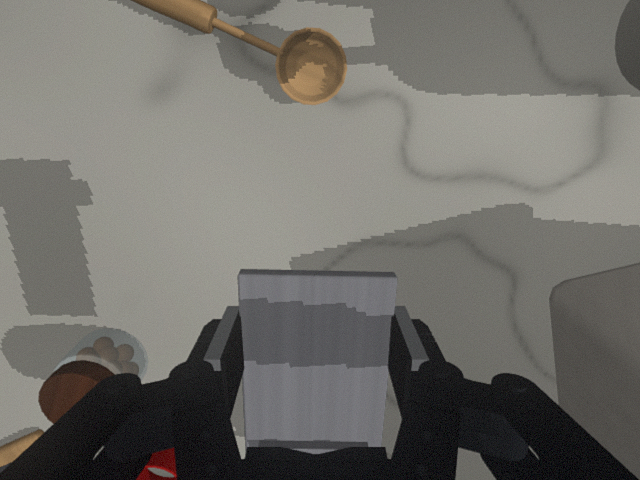

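The plate is held, with its front edge at (239..395, 271). I'll check that it is level by projecting its known points.

```bash
python3 -c "
from h import *
d,s=snap('wrist')
C=np.linalg.inv(np.array(d['tool_from_camera']));K=np.array(d['camera_matrix'])
for p in [(-.016,-.028,-.027),(-.016,.028,-.027),(-.016,-.028,.046),(-.016,.028,.046),(-.02,-.022,.046)]:
  c=C@np.r_[p,1];u=K@c[:3];print(p,u[:2]/u[2])
# place: grasp is 43mm from plate centre, along tool -z; psi=-0.315
import math
psi=-.315;Z=np.array([math.sin(psi),-math.cos(psi)])
c=np.array([458,-311]);g=c-43*Z;print('grip target',g)
to(g[0],g[1],120,psi)
"
```

```text
(-0.016, -0.028, -0.027) [234.80618245 279.00239659]
(-0.016, 0.028, -0.027) [397.9235115  279.18666109]
(-0.016, -0.028, 0.046) [246.36831902 445.81393369]
(-0.016, 0.028, 0.046) [385.78888152 445.97869927]
(-0.02, -0.022, 0.046) [259.9802609  454.04635582]
grip target [ 471.32210826 -270.11575571]
pos [341.4 371.7 177.3] psi 1.308 downX [-0.002 -0.002 -1.   ] turn 1.623 shift [57.3, 322.3, 570.0] w 54.0 F [ 1.  -0.4 -2.2] t 12.95
```

```bash

python3 -m inch '[[0,[0,0,0],[0.06,0,0]],[0,[0,0,0],[0.12,0,0]],[0,[0,0,0],[0.12,0,0]],[0,[0,0,0],[0.12,0,0]],[0,[0,0,0],[0.12,0,0]],[0,[0,0,0],[0.12,0,0]],[0,[0,0,0],[0.12,0,0]],[0,[0,0,0],[0.12,0,0]],[0,[0,0,0],[0.12,0,0]],[0,[0,0,0],[0.12,0,0]],[0,[0,0,0],[0.12,0,0]],[0,[0,0,0],[0.12,0,0]]]'
python3 -m inch '[[0,[0,0,0],[0.12,0,0]],[0,[0,0,0],[0.12,0,0]],[0,[0,8,14],[0.003,0,0]],[0,[0,16,28],[0,0,0]],[0,[0,16,28],[0,0,0]],[0,[0,16,28],[0,0,0]],[0,[0,16,28],[0,0,0]],[0,[0,16,28],[0,0,0]],[0,[0,16,28],[0,0,0]],[0,[0,16,28],[0,0,0]],[0,[0,16,28],[0,0,0]],[0,[0,16,28],[0,0,0]]]'
python3 -m inch '[[0,[0,16,28],[0,0,0]],[0,[0,16,28],[0,0,0]],[0,[0,16,28],[0,0,0]],[0,[0,16,28],[0,0,0]],[0,[0,16,28],[0,0,0]],[0,[0,16,28],[0,0,0]],[0,[0,16,28],[0,0,0]],[0,[0,16,28],[0,0,0]],[0,[0,16,28],[0,0,0]],[0,[0,16,28],[0,0,0]],[0,[0,10,24],[0,0,0]],[0,[0,0,0],[0,0,0]]]'
python3 -c "
from h import *
to(471.3,-270,70,-.315)
d,s=snap('wrist','w5.png')
T=pose(d,s);np.savez('w5.npz',K=d['camera_matrix'],T=T)
"
```

```text
time_s: 13.95
position: [0.3413, 0.3715, 0.1765]
ee_rot: [-0.48, -0.518, -0.48, 0.52]
ft_force: [-0.3, -0.6, -0.8]
width: 0.0543
time_s: 14.95
position: [0.4032, 0.0707, 0.1771]
ee_rot: [-0.415, -0.571, -0.416, 0.573]
ft_force: [0.7, 0.6, -1.4]
width: 0.054
time_s: 15.95
position: [0.4717, -0.273, 0.1767]
ee_rot: [-0.415, -0.572, -0.415, 0.573]
ft_force: [-0.0, 0.6, -1.1]
width: 0.0544
pos [ 471.7 -273.   176.7] psi -0.317 downX [-0.002 -0.    -1.   ] turn -0.002 shift [106.7, -1.3, -2.8] w 54.4 F [-0.   0.6 -1.1] t 15.95
```

View pics/w5.png

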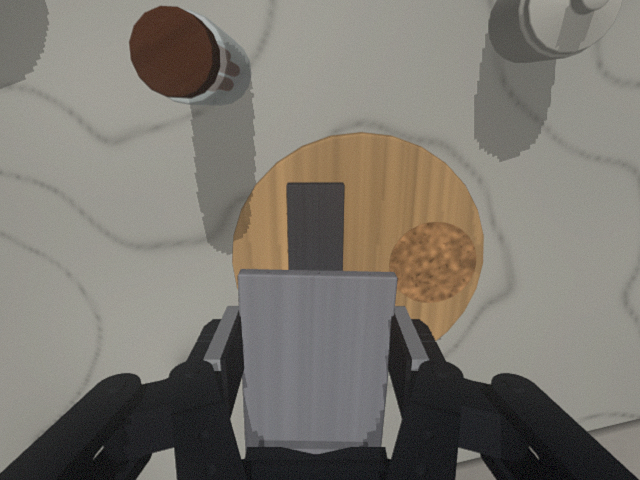

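The panel's near edge runs from (287,183) to (344,183), the cork centre is at (433,261), and the tall jar's lid is at (175,52). The plate has not shifted in the grip.

```bash
python3 -c "
from h import *
import math
f=np.load('w5.npz');K,T=f['K'],f['T']
a,b=ray(K,T,(287,183),.022)*1000,ray(K,T,(344,183),.022)*1000
ck=ray(K,T,(433,261),.012)*1000
print('cork',ck,'tall',ray(K,T,(173,52),.105)*1000, 'edge',(a+b)/2,np.linalg.norm(a-b),np.arctan2(*(b-a)[1::-1]))
l,r=ray(K,T,(287,183),.022)*1000,ray(K,T,(289,268),.022)*1000;print('side yaw',np.arctan2(*(l-r)[1::-1])-math.pi/2)
psi=-.315
for psi in(-.305,-.315):
  Y=np.array([math.cos(psi),math.sin(psi)]);Z=np.array([math.sin(psi),-math.cos(psi)])
  c1=(a+b)[:2]/2+68*Z; c2=ck[:2]-97*Y; print('panel c',c1,c2)
c=(c1+c2)/2*.5+np.array([458,-311])*.5;print(c)
g=c-43*Z;to(g[0],g[1],70,psi)
"
```

```text
cork [ 550.57721844 -339.52697119   12.        ] tall [ 438.11679604 -149.31638939  105.        ] edge [ 479.18649723 -246.2024844    22.        ] 42.632130739144834 -0.3158442127054127
side yaw -0.3159227734595287
panel c [ 458.76656132 -311.06407718] [ 458.05406404 -310.39853319]
panel c [ 458.11897719 -310.85663817] [ 458.34996968 -309.47477348]
[ 458.11723672 -310.58285291]
pos [ 470.9 -270.8  176.5] psi -0.318 downX [-0.003  0.001 -1.   ] turn -0.003 shift [106.5, 0.1, -1.2] w 54.1 F [ 0.3  0.9 -1.8] t 16.0
```

```bash

python3 -m inch '[[0,[20,0,-1],[0,0,0]],[0,[30,0,0],[0,0,0]],[0,[30,0,0],[0,0,0]],[0,[30,0,0],[0,0,0]],[0,[25,0,0],[0,0,0]],[0,[12,0,0],[0,0,0]],[0,[8,0,0],[0,0,0]],[0,[4,0,0],[0,0,0]],[0,[0,0,0],[0,0,0]],[0,[0,0,0],[0,0,0]]]'
python3 -m inch '[[0,[2,0,0],[0,0,0]],[0,[2,0,0],[0,0,0]],[0,[0,0,0],[0,0,0]]]'
python3 -c "
from h import *
to(471.3,-270,12,-.315)"
```

```text
time_s: 16.83
position: [0.4727, -0.2685, 0.0204]
ee_rot: [0.416, 0.572, 0.415, -0.572]
ft_force: [-0.2, 0.2, -0.4]
width: 0.0541
time_s: 17.08
position: [0.4723, -0.2685, 0.016]
ee_rot: [0.416, 0.572, 0.415, -0.572]
ft_force: [-0.1, 0.2, -1.2]
width: 0.0537
pos [ 472.3 -268.5   16. ] psi -0.315 downX [ 0.001 -0.    -1.   ] turn -0.0 shift [4.0, -0.5, 1.8] w 53.7 F [-0.1  0.2 -1.2] t 17.08
```

```bash

python3 -m inch '[[0,[1,0,1],[0,0,0]],[0,[1,0,1],[0,0,0]],[0,[1,0,0],[0,0,0]],[0,[0,0,0],[0,0,0]]]'
python3 -m inch '[[0,[0.5,0,0],[0,0,0]],[0,[0.5,0,0],[0,0,0]],[0,[0,0,0],[0,0,0]]]'
python3 -m inch '[[75,[0,0,0],[0,0,0]],[75,[0,0,0],[0,0,0]],[75,[0,0,0],[0,0,0]],[75,[0,0,0],[0,0,0]],[75,[0,0,0],[0,0,0]],[75,[0,0,0],[0,0,0]]]'
python3 -m inch '[[75,[-10,0,0],[0,0,0]],[75,[-20,0,0],[0,0,0]],[75,[-30,0,0],[0,0,0]],[75,[-30,0,0],[0,0,0]],[75,[-30,0,0],[0,0,0]],[75,[-30,0,0],[0,0,0]],[75,[-25,0,0],[0,0,0]],[100,[-10,0,0],[0,0,0]],[100,[0,0,0],[0,0,0]]]'
python3 -c "
from h import *
d,s=snap('wrist','w6.png')
T=pose(d,s);np.savez('w6.npz',K=d['camera_matrix'],T=T)
to(429,151,200,0.338)"
```

```text
time_s: 17.42
position: [0.4715, -0.2704, 0.0126]
ee_rot: [0.415, 0.572, 0.415, -0.572]
ft_force: [0.1, -0.9, -1.5]
width: 0.0541
time_s: 17.67
position: [0.4716, -0.2705, 0.0125]
ee_rot: [0.416, 0.572, 0.415, -0.572]
ft_force: [-4.2, 0.5, 11.6]
width: 0.0539
time_s: 18.17
position: [0.4714, -0.2702, 0.0115]
ee_rot: [-0.415, -0.572, -0.415, 0.572]
ft_force: [0.0, 0.4, -0.5]
width: 0.0637
time_s: 18.92
position: [0.4728, -0.271, 0.1997]
ee_rot: [0.417, 0.573, 0.414, -0.571]
ft_force: [0.2, 0.1, 0.2]
width: 0.0846
pos [ 471.9 -270.5  197.6] psi -0.315 downX [ 0.002 -0.001 -1.   ] turn -0.653 shift [-2.4, 99.3, -411.8] w 85.4 F [-0.4 -0.2  0.1] t 18.97
```

View pics/w6.png

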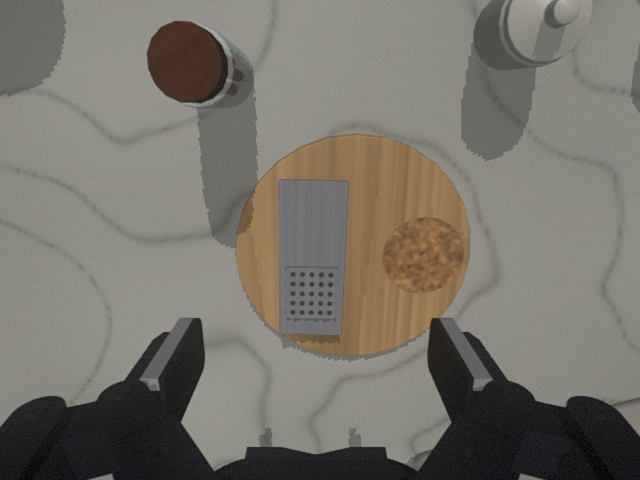

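The plate lies on its panel, with corners near (279,180), (349,181), (341,335) and (280,334).

```bash
python3 -c "
from h import *
import math
f=np.load('w6.npz');K,T=f['K'],f['T']
q=[ray(K,T,c,.028)*1000 for c in((279,180),(349,181),(341,335),(280,334))]
c=sum(q)/4;print('plate',c,np.linalg.norm(q[0]-q[1]),np.linalg.norm(q[0]-q[3]),np.linalg.norm(q[1]-q[2]))
m=(q[0]+q[1]-q[2]-q[3]);print('yaw',np.arctan2(m[1],m[0])-math.pi/2)
ck=ray(K,T,(423,255),.012)*1000
print('cork',ck,'dist',np.linalg.norm((ck-c)[:2]))
d=(c-np.array([458.1,-310.6,28]))[:2];Y=np.array([math.cos(-.315),math.sin(-.315)]);print('err x,y board',d@Y,d@[-Y[1],Y[0]])
"
```

```text
plate [ 456.68243093 -310.99265426   28.        ] 55.25562880321637 139.2277012218564 139.5791628657938
yaw -0.3379143993604856
cork [ 550.01214998 -340.58281024   12.        ] dist 97.9081906149558
err x,y board -1.2261687826361558 -0.8125204973578986
```

```bash
python3 -c "
from h import *
f=np.load('w6.npz');print(ray(f['K'],f['T'],(188,62),.105)*1000)
to(437.7,-148.5,42,-.315)"
```

```text
[ 438.98684961 -149.78290351  105.        ]
pos [ 471.9 -270.5  197.6] psi -0.315 downX [ 0.002 -0.001 -1.   ] turn 0.0 shift [155.6, -70.3, -105.4] w 85.4 F [-0.4 -0.2  0.1] t 18.97
```

```bash

python3 -m inch '[[100,[0,-14,-21],[0,0,0]],[100,[0,-14,-21],[0,0,0]],[100,[0,-14,-21],[0,0,0]],[100,[0,-14,-21],[0,0,0]],[100,[0,-14,-21],[0,0,0]],[100,[0,0,0],[0,0,0]],[100,[20,0,0],[0,0,0]],[100,[30,0,0],[0,0,0]],[100,[30,0,0],[0,0,0]],[100,[30,0,0],[0,0,0]],[100,[25,0,0],[0,0,0]],[100,[20,0,0],[0,0,0]]]'
python3 -m inch '[[100,[0,0,0],[0,0,0]],[0,[0,0,0],[0,0,0]],[0,[0,0,0],[0,0,0]],[0,[0,0,0],[0,0,0]],[0,[0,0,0],[0,0,0]],[0,[0,0,0],[0,0,0]],[0,[0,0,0],[0,0,0]],[0,[0,0,0],[0,0,0]],[0,[0,0,0],[0,0,0]]]'
python3 -c "
from h import *
to(438,-149,42,-.315)"
```

```text
time_s: 19.97
position: [0.4353, -0.1482, 0.0383]
ee_rot: [-0.414, -0.571, -0.417, 0.573]
ft_force: [-0.3, -0.7, -0.2]
width: 0.0855
time_s: 20.72
position: [0.4382, -0.149, 0.0428]
ee_rot: [0.416, 0.573, 0.415, -0.572]
ft_force: [-2.6, -0.5, 7.4]
width: 0.047
pos [ 438.2 -149.    42.8] psi -0.315 downX [ 0.002 -0.001 -1.   ] turn 0.0 shift [0.8, -0.2, 0.0] w 47.0 F [-2.6 -0.5  7.4] t 20.72
```

```bash

python3 -m inch '[[0,[0,0,0],[0,0,0]],[0,[0,0,0],[0,0,0]],[0,[-8,0,0],[0,0,0]],[0,[-18,0,0],[0,0,0]],[0,[-25,0,0],[0,0,0]],[0,[-25,0,0],[0,0,0]],[0,[-25,0,0],[0,0,0]],[0,[-15,0,0],[0,0,0]],[0,[0,0,0],[0,0,0]]]'
python3 -c "
from h import *
to(670,18,54,-.315)"
```

```text
time_s: 21.47
position: [0.4394, -0.1494, 0.1614]
ee_rot: [0.417, 0.574, 0.414, -0.571]
ft_force: [1.0, -0.5, -0.8]
width: 0.0468
pos [ 439.4 -149.4  161.4] psi -0.315 downX [ 0.006 -0.002 -1.   ] turn 0.0 shift [107.4, 167.4, -230.6] w 46.8 F [ 1.  -0.5 -0.8] t 21.47
```

```bash

python3 -m inch '[[0,[0,7,-10],[0,0,0]],[0,[0,14,-20],[0,0,0]],[0,[0,16,-22],[0,0,0]],[0,[0,16,-22],[0,0,0]],[0,[0,16,-22],[0,0,0]],[0,[0,16,-22],[0,0,0]],[0,[0,16,-22],[0,0,0]],[0,[0,16,-22],[0,0,0]],[0,[0,16,-22],[0,0,0]],[0,[0,16,-22],[0,0,0]],[0,[0,12,-16],[0,0,0]],[0,[0,6,-8],[0,0,0]]]'
python3 -m inch '[[0,[0,0,0],[0,0,0]],[0,[0,0,0],[0,0,0]],[0,[0,0,0],[0,0,0]]]'
python3 -c "
from h import *
to(670,18,54,-.315)
d,s=snap('wrist','w7.png')
T=pose(d,s);np.savez('w7.npz',K=d['camera_matrix'],T=T)"
```

```text
time_s: 22.47
position: [0.6688, 0.0206, 0.1557]
ee_rot: [-0.415, -0.572, -0.416, 0.572]
ft_force: [-0.4, -0.9, -1.7]
width: 0.0469
time_s: 22.72
position: [0.6661, 0.0177, 0.1567]
ee_rot: [-0.415, -0.572, -0.416, 0.573]
ft_force: [0.0, -1.0, -1.3]
width: 0.0472
pos [666.1  17.7 156.7] psi -0.315 downX [-0.002 -0.    -1.   ] turn -0.0 shift [102.7, 3.6, -1.5] w 47.2 F [ 0.  -1.  -1.3] t 22.72
```

View pics/w7.png

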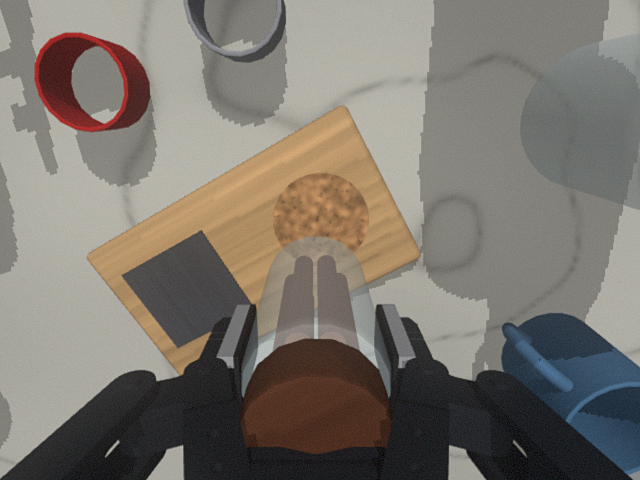

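The jar hangs upright in the grip. The cork disc is centred at (321,219), with corners of the board at (345,106), (420,258) and (88,258).

```bash
python3 -c "
from h import *
import math
f=np.load('w7.npz');K,T=f['K'],f['T']
P=lambda u,v,z=.012:ray(K,T,(u,v),z)[:2]*1000
ck=P(321,219);print('cork',ck, 'dia',np.linalg.norm(P(273,219)-P(369.5,219)),P(321,173))
a,b,c=P(345,106),P(420,258),P(88,258);d=a-c;print(a,b,c,np.linalg.norm(a-b),np.linalg.norm(a-c),'yaw',math.atan2(d[1],d[0]))
bc=(b+c)/2;x=d/np.linalg.norm(d);print('cork from board',bc+60*x,'panel',bc-60*x)
q=[P(*k) for k in((123,275),(201,231),(179,348))];print('panel',(q[0]+q[1]+q[2]+q[1]+q[2]-q[0])/4)
to(ck[0],ck[1],54,-.315)"
```

```text
cork [669.6309089   19.43155486] dia 71.84705350645824 [680.05359844  51.97709563]
[709.45567199  90.25238087] [732.57491173 -33.63654467] [489.27102023  45.15124182] 126.02763632712072 224.75629827516167 yaw 0.2020385720089226
cork from board [669.70253837  17.79735975] panel [552.14339358  -6.2826626 ]
panel [551.80999568  -5.96861844]
pos [666.2  17.5 157.1] psi -0.316 downX [-0.001 -0.    -1.   ] turn -0.001 shift [103.1, 2.7, -2.9] w 47.1 F [-0.1 -0.2 -1.5] t 22.77
```

```bash

python3 -m inch '[[0,[10,3,-2],[0,0,0]],[0,[20,0,0],[0,0,0]],[0,[25,0,0],[0,0,0]],[0,[20,0,0],[0,0,0]],[0,[12,0,0],[0,0,0]],[0,[8,0,0],[0,0,0]],[0,[3,0,0],[0,0,0]],[0,[0,0,0],[0,0,0]],[0,[0,0,0],[0,0,0]]]'
python3 -m inch '[[0,[1,0,0],[0,0,0]],[0,[1,0,0],[0,0,0]],[0,[1,0,0],[0,0,0]],[0,[0,0,0],[0,0,0]],[0,[0,0,0],[0,0,0]]]'
python3 -c "
from h import *
to(669.7,18.5,54,-.315)"
```

```text
time_s: 23.52
position: [0.6716, 0.0192, 0.0605]
ee_rot: [0.416, 0.573, 0.415, -0.572]
ft_force: [0.0, -0.4, -1.1]
width: 0.0466
time_s: 23.93
position: [0.671, 0.0192, 0.0568]
ee_rot: [0.415, 0.572, 0.415, -0.572]
ft_force: [-0.0, 0.4, -1.1]
width: 0.0463
pos [671.   19.2  56.8] psi -0.315 downX [ 0.  0. -1.] turn 0.0 shift [2.8, -1.0, 1.1] w 46.3 F [-0.   0.4 -1.1] t 23.93
```

```bash

python3 -m inch '[[0,[1,-1,1],[0,0,0]],[0,[1,0,0],[0,0,0]],[0,[0.7,0,0],[0,0,0]],[0,[0,0,0],[0,0,0]],[0,[0,0,0],[0,0,0]]]'
python3 -m inch '[[0,[0.7,0,0],[0,0,0]],[0,[0.5,0,0],[0,0,0]],[0,[0,0,0],[0,0,0]]]'
python3 -c "
from h import *
to(669.7,18.5,54,-.315)"
```

```text
time_s: 24.35
position: [0.6696, 0.0185, 0.0549]
ee_rot: [-0.415, -0.572, -0.415, 0.572]
ft_force: [-3.9, -0.1, 8.9]
width: 0.0464
time_s: 24.6
position: [0.6696, 0.0185, 0.0549]
ee_rot: [-0.415, -0.572, -0.415, 0.572]
ft_force: [-8.3, -0.4, 19.1]
width: 0.0472
pos [669.6  18.5  54.9] psi -0.315 downX [-0. -0. -1.] turn 0.0 shift [0.9, 0.1, 0.0] w 47.2 F [-8.3 -0.4 19.1] t 24.6
```

```bash

python3 -m inch '[[0,[-1,0,0],[0,0,0]],[100,[0,0,0],[0,0,0]],[100,[0,0,0],[0,0,0]],[100,[0,0,0],[0,0,0]],[100,[0,0,0],[0,0,0]],[100,[0,0,0],[0,0,0]],[100,[0,0,0],[0,0,0]],[100,[0,0,0],[0,0,0]],[100,[-10,0,0],[0,0,0]],[100,[-25,0,0],[0,0,0]],[100,[-35,0,0],[0,0,0]],[100,[-35,0,0],[0,0,0]]]'
python3 -m inch '[[100,[-30,0,0],[0,0,0]],[100,[0,0,0],[0,0,0]]]'
python3 -c "
from h import *
d,s=snap('wrist','w8.png')
T=pose(d,s);np.savez('w8.npz',K=d['camera_matrix'],T=T)
to(660,162,190,-.315)"
```

```text
time_s: 25.6
position: [0.6689, 0.0186, 0.1597]
ee_rot: [-0.415, -0.572, -0.416, 0.573]
ft_force: [0.9, -0.7, 0.0]
width: 0.0854
time_s: 25.77
position: [0.6734, 0.0187, 0.1967]
ee_rot: [0.418, 0.575, 0.413, -0.569]
ft_force: [0.9, 0.8, 0.6]
width: 0.0853
pos [672.1  18.7 193.7] psi -0.315 downX [ 0.008  0.    -1.   ] turn 0.0 shift [3.7, -55.9, -132.5] w 84.9 F [-0.6  1.  -0.8] t 25.82
```

View pics/w8.png

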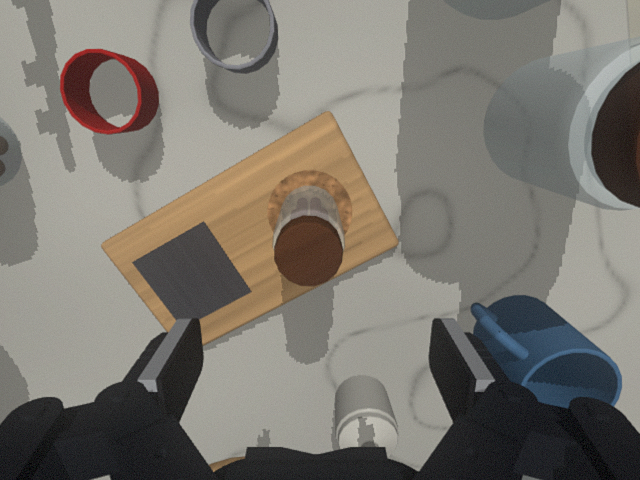

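Tall jar upright on the cork, lid centre (309,251). Now the cutter (grey ring at top, ~(234,30)).

```bash

python3 -c "
from h import *
f=np.load('w8.npz');print('lid',ray(f['K'],f['T'],(309,251),.105)*1000)"
python3 -m inch '[[100,[0,-5,-12],[0,0,0]],[100,[0,-10,-24],[0,0,0]],[100,[0,-11,-26],[0,0,0]],[100,[0,-11,-26],[0,0,0]],[100,[0,-10,-24],[0,0,0]],[100,[0,-9,-20],[0,0,0]],[100,[0,0,0],[0,0,0]],[100,[0,0,0],[0,0,0]],[100,[0,0,0],[0,0,0]]]'
python3 -c "
from h import *
d,s=snap('wrist')
im=d['color'];T=pose(d,s);K=np.array(d['camera_matrix']);to(660,162,3,-.315)
for z in(.035,0):
  pts=np.array([proj(K,T,[.660+.029*np.cos(a),.162+.029*np.sin(a),z]) for a in np.linspace(0,6.28,40)])
  cv2.polylines(im,[pts.astype(np.int32)],True,(0,255,0) if z else (0,0,255),1)
cv2.imwrite('pics/w9.png',im)"
```

```text
lid [668.66172007  17.21078338 105.        ]
time_s: 26.57
position: [0.6566, 0.1614, 0.1876]
ee_rot: [-0.415, -0.571, -0.416, 0.573]
ft_force: [-0.2, -0.0, -0.5]
width: 0.0853
pos [656.8 160.9 187.8] psi -0.315 downX [-0.001 -0.001 -1.   ] turn -0.0 shift [184.8, 2.7, -2.0] w 85.7 F [-0.3 -1.   0.5] t 26.62
```

View pics/w9.png

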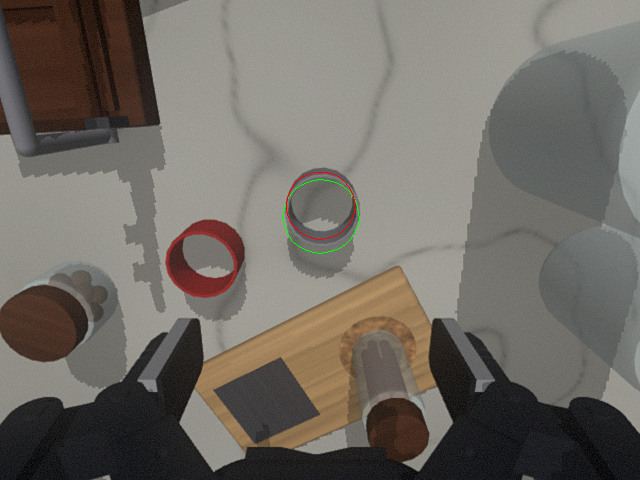

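The outlines match within about 5 px. The ring sits slightly higher in the image, so it is about 2 mm toward tool −z. I'll descend and grip it.

```bash

python3 -m inch '[[100,[20,2.5,-4],[0,0,0]],[100,[30,0,0],[0,0,0]],[100,[30,0,0],[0,0,0]],[100,[30,0,0],[0,0,0]],[100,[30,0,0],[0,0,0]],[100,[20,0,0],[0,0,0]],[100,[14,0,0],[0,0,0]],[100,[10,0,0],[0,0,0]],[100,[0,0,0],[0,0,0]],[0,[0,0,0],[0,0,0]],[0,[0,0,0],[0,0,0]],[0,[0,0,0],[0,0,0]]]'
python3 -m inch '[[0,[0,0,0],[0,0,0]],[0,[0,0,0],[0,0,0]],[0,[0,0,0],[0,0,0]],[0,[0,0,0],[0,0,0]],[0,[0,0,0],[0,0,0]],[0,[-10,0,0],[0,0,0]],[0,[-20,0,0],[0,0,0]],[0,[-30,0,0],[0,0,0]],[0,[-30,0,0],[0,0,0]],[0,[-30,0,0],[0,0,0]],[0,[-30,0,0],[0,0,0]],[0,[-10,0,0],[0,0,0]]]'
python3 -m inch '[[0,[0,0,0],[0,0,0]],[0,[0,0,0],[0,0,0]]]'
python3 -c "
from h import *
to(552,-5.7,15,-.315)"
```

```text
time_s: 27.62
position: [0.6623, 0.1647, 0.0069]
ee_rot: [0.416, 0.573, 0.415, -0.571]
ft_force: [-1.1, -0.1, -0.1]
width: 0.0569
time_s: 28.62
position: [0.6634, 0.1652, 0.1712]
ee_rot: [0.416, 0.575, 0.414, -0.57]
ft_force: [0.6, 0.3, 0.1]
width: 0.0568
time_s: 28.78
position: [0.661, 0.1645, 0.1652]
ee_rot: [0.416, 0.573, 0.415, -0.572]
ft_force: [-1.2, 0.3, -1.3]
width: 0.0568
pos [661.  164.5 165.2] psi -0.315 downX [ 0.001  0.    -1.   ] turn 0.0 shift [150.2, -50.9, 195.6] w 56.8 F [-1.2  0.3 -1.3] t 28.78
```

```bash

python3 -m inch '[[0,[0,-3,12],[0,0,0]],[0,[0,-6,23],[0,0,0]],[0,[0,-6,23],[0,0,0]],[0,[0,-6,23],[0,0,0]],[0,[0,-6,23],[0,0,0]],[0,[0,-6,23],[0,0,0]],[0,[0,-6,23],[0,0,0]],[0,[0,-6,23],[0,0,0]],[0,[0,-4,15],[0,0,0]],[0,[0,-2,8],[0,0,0]],[0,[0,0,0],[0,0,0]],[0,[0,0,0],[0,0,0]]]'
python3 -m inch '[[0,[15,0,0],[0,0,0]],[0,[25,0,0],[0,0,0]],[0,[25,0,0],[0,0,0]],[0,[25,0,0],[0,0,0]],[0,[20,0,0],[0,0,0]],[0,[0,0,0],[0,0,0]],[0,[0,0,0],[0,0,0]]]'
python3 -c "
from h import *
to(552,-5.7,17,-.315)
d,s=snap('wrist','w10.png')"
```

```text
time_s: 29.78
position: [0.5518, -0.0061, 0.1643]
ee_rot: [-0.415, -0.572, -0.415, 0.572]
ft_force: [0.3, -0.5, -0.7]
width: 0.0568
time_s: 30.37
position: [0.5515, -0.0053, 0.0539]
ee_rot: [-0.415, -0.571, -0.416, 0.573]
ft_force: [-1.0, 0.4, -0.6]
width: 0.0567
pos [551.5  -5.3  53.9] psi -0.314 downX [-0.002  0.    -1.   ] turn 0.001 shift [36.9, 0.6, 0.3] w 56.7 F [-1.   0.4 -0.6] t 30.37
```

View pics/w10.png

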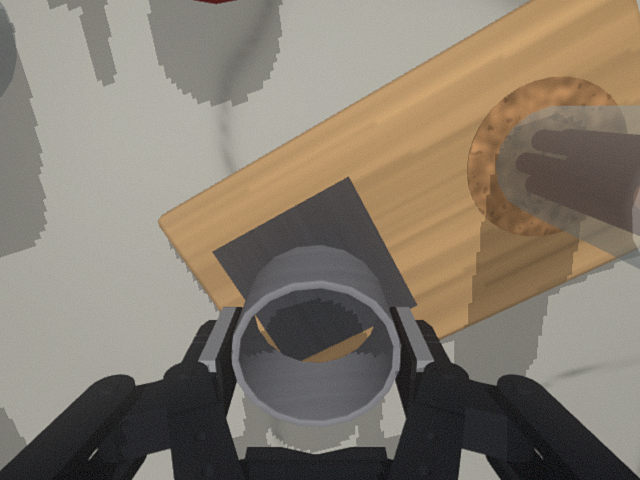

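The ring is held level, with its rim centred at (317,352).

```bash

python3 -c "
from h import *
d,s=snap('wrist');T=pose(d,s)
print(ray(np.array(d['camera_matrix']),T,(317,350),s['position'][2]+.0295)*1000)
to(552,-5.7,17,-.315)"
python3 -m inch '[[0,[15,0,0],[0,0,0]],[0,[12,0,0],[0,0,0]],[0,[5,0,0],[0,0,0]],[0,[0,0,0],[0,0,0]],[0,[2,0,0],[0,0,0]],[0,[1,0,0],[0,0,0]],[0,[0,0,0],[0,0,0]],[0,[0,0,0],[0,0,0]]]'
```

```text
[554.19841839   0.88712662  84.5014106 ]
pos [552.9  -5.6  55.7] psi -0.314 downX [ 0.001  0.    -1.   ] turn 0.001 shift [38.7, -0.8, 0.4] w 57.1 F [ 0.6 -0.6  0.1] t 30.47
time_s: 31.13
position: [0.552, -0.0061, 0.0201]
ee_rot: [0.416, 0.572, 0.415, -0.572]
ft_force: [-0.2, -0.6, -0.4]
width: 0.0573
```

```bash

python3 -m inch '[[0,[0,0,3],[0,0,0]],[0,[0,0,2],[0,0,0]],[0,[1,0,0],[0,0,0]],[0,[1,0,0],[0,0,0]],[0,[0.6,0,0],[0,0,0]],[0,[0,0,0],[0,0,0]],[0,[0,0,0],[0,0,0]]]'
python3 -c "
from h import *
to(552,-5.7,17,-.315)"
```

```text
time_s: 31.72
position: [0.5502, -0.0113, 0.0187]
ee_rot: [-0.416, -0.572, -0.415, 0.572]
ft_force: [-7.0, -2.8, 22.2]
width: 0.0569
pos [550.2 -11.3  18.7] psi -0.315 downX [ 0. -0. -1.] turn -0.0 shift [1.7, -0.0, -5.8] w 56.9 F [-7.  -2.8 22.2] t 31.72
```

Contact. I'll back off slightly, release, rise and move toward the squat jar.

```bash

python3 -m inch '[[0,[-1,0,0],[0,0,0]],[100,[0,0,0],[0,0,0]],[100,[0,0,0],[0,0,0]],[100,[0,0,0],[0,0,0]],[100,[0,0,0],[0,0,0]],[100,[0,0,0],[0,0,0]],[100,[0,0,0],[0,0,0]],[100,[-10,0,0],[0,0,0]],[100,[-25,0,0],[0,0,0]],[100,[-35,0,0],[0,0,0]],[100,[-35,0,0],[0,0,0]],[100,[-35,0,0],[0,0,0]]]'
python3 -m inch '[[100,[-30,0,0],[0,0,0]],[100,[0,0,0],[0,0,0]],[100,[0,0,0],[0,0,0]]]'
python3 -c "
from h import *
to(429,151,190,-.315)
d,s=snap('wrist','w11.png')
T=pose(d,s);np.savez('w11.npz',K=d['camera_matrix'],T=T)"
```

```text
time_s: 32.72
position: [0.5497, -0.0108, 0.1601]
ee_rot: [-0.415, -0.572, -0.415, 0.572]
ft_force: [1.5, 1.3, -0.5]
width: 0.0852
time_s: 32.97
position: [0.5514, -0.0109, 0.1907]
ee_rot: [0.416, 0.574, 0.414, -0.571]
ft_force: [-0.4, 0.0, -0.5]
width: 0.0852
pos [551.4 -10.9 190.7] psi -0.315 downX [ 0.005 -0.    -1.   ] turn 0.0 shift [0.7, -166.5, -116.0] w 85.2 F [-0.4  0.  -0.5] t 32.97
```

View pics/w11.png

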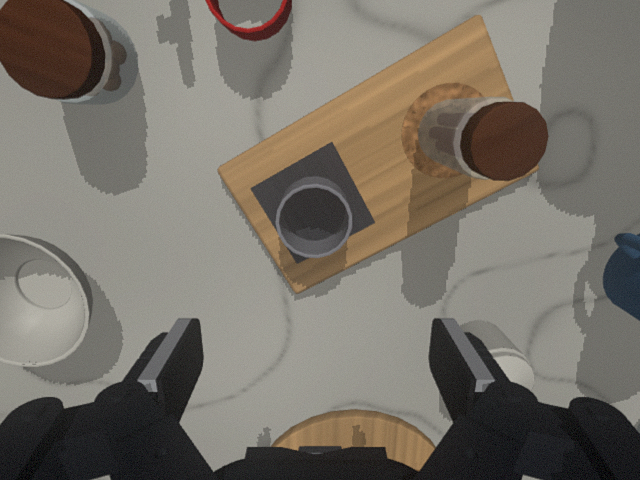

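The cutter stands on the panel, rim centre (314,218). The squat jar's lid is at (50,47).

```bash

python3 -c "
from h import *
import math
f=np.load('w11.npz');K,T=f['K'],f['T']
c=ray(K,T,(314,218),.047)[:2]*1000
q=[ray(K,T,k,.012)[:2]*1000 for k in((250,189),(332,143),(375,224),(299,264))];p=sum(q)/4
Y=np.array([math.cos(.197),math.sin(.197)]);d=c-[552,-5.7];print('cutter',c,'err',d@Y,d@[-Y[1],Y[0]],'panel',p,'dia',np.linalg.norm(ray(K,T,(277,218),.047)-ray(K,T,(351,218),.047)))
print('lid squat',ray(K,T,(50,47),.064)*1000,'tall',ray(K,T,(504,141),.117)*1000)
to(429,151,190,-.315)"
```

```text
cutter [551.28899485  -6.53124432] err -0.8599509972575736 -0.676002750531985 panel [551.38042395  -6.36372896] dia 0.054847123301992685
lid squat [433.20498558 150.1733374   64.        ] tall [665.37416677  20.44439736 117.        ]
pos [550.3 -10.9 188.9] psi -0.315 downX [ 0.001 -0.    -1.   ] turn 0.0 shift [-1.1, -165.4, -116.3] w 85.4 F [-0.6 -0.3 -0.5] t 33.02
```

```bash

python3 -m inch '[[100,[0,-12,-9],[0,0,0]],[100,[0,-25,-17],[0,0,0]],[100,[0,-25,-17],[0,0,0]],[100,[0,-25,-17],[0,0,0]],[100,[0,-25,-17],[0,0,0]],[100,[0,-25,-17],[0,0,0]],[100,[0,-19,-14],[0,0,0]],[100,[0,-8,-8],[0,0,0]],[100,[0,0,0],[-0.12,0,0]],[100,[0,0,0],[-0.12,0,0]],[100,[0,0,0],[-0.12,0,0]],[100,[0,0,0],[-0.12,0,0]]]'
python3 -m inch '[[100,[0,0,0],[-0.121,0,0]],[100,[0,0,0],[-0.121,0,0]],[100,[0,0,0],[-0.121,0,0]],[100,[0,0,0],[-0.121,0,0]],[100,[0,0,0],[-0.121,0,0]],[100,[0,0,0],[-0.121,0,0]],[100,[0,0,0],[-0.121,0,0]],[100,[0,0,0],[-0.121,0,0]],[100,[0,0,0],[-0.121,0,0]],[100,[0,0,0],[0,0,0]],[100,[0,0,0],[0,0,0]]]'
python3 -c "
from h import *
to(430,151,8,1.256)
d,s=snap('wrist');T=pose(d,s);K=np.array(d['camera_matrix']);im=d['color']
# dark lid segmentation near predicted position
u=proj(K,T,[.430,.151,.064]);x,y=map(int,u);print(u)
b=im[max(0,y-70):y+70,max(0,x-70):x+70].astype(int)
m=((b[...,2]-b[...,0]>25)&(b[...,2]<140)).astype(np.uint8)
n,l,st,ce=cv2.connectedComponentsWithStats(m);i=1+st[1:,4].argmax();print(st[i],ce[i])
bx=st[i];cu=max(0,x-70)+bx[0]+bx[2]/2-.5;cv=max(0,y-70)+bx[1]+bx[3]/2-.5;print(cu,cv,ray(K,T,(cu,cv),.064)*1000)"
```

```text
time_s: 34.02
position: [0.4294, 0.1502, 0.187]
ee_rot: [0.541, 0.455, 0.541, -0.456]
ft_force: [0.5, -0.4, -0.4]
width: 0.0852
time_s: 34.93
position: [0.4297, 0.1501, 0.1873]
ee_rot: [0.698, 0.113, 0.699, -0.113]
ft_force: [-0.3, 0.1, 0.8]
width: 0.0853
pos [429.7 150.1 187.3] psi 1.25 downX [-0.002 -0.001 -1.   ] turn -0.006 shift [179.3, 1.0, 0.0] w 85.3 F [-0.3  0.1  0.8] t 34.93
[317.74827442 233.23613535]
[  31   25   84   81 5182] [72.5428406  64.84233887]
319.5 228.0 [426.76773527 153.34280618  64.        ]
```

```bash

python3 -m inch '[[100,[20,2,-1],[0,0,0]],[100,[30,0,0],[0,0,0]],[100,[30,0,0],[0,0,0]],[100,[25,0,0],[0,0,0]],[100,[20,0,0],[0,0,0]],[100,[15,0,0],[0,0,0]],[100,[15,0,0],[0,0,0]],[100,[15,0,0],[0,0,0]],[100,[9,0,0],[0,0,0]],[100,[0,0,0],[0,0,0]],[100,[0,0,0],[0,0,0]]]'
python3 -m inch '[[0,[0,0,0],[0,0,0]],[0,[0,0,0],[0,0,0]],[0,[0,0,0],[0,0,0]],[0,[0,0,0],[0,0,0]],[0,[0,0,0],[0,0,0]],[0,[0,0,0],[0,0,0]],[0,[0,0,0],[0,0,0]]]'
python3 -c "
from h import *
to(430,151,8,1.256)"
```

```text
time_s: 35.9
position: [0.4296, 0.1524, 0.0089]
ee_rot: [0.698, 0.112, 0.699, -0.112]
ft_force: [0.2, 0.5, -0.1]
width: 0.0856
time_s: 36.48
position: [0.4304, 0.1526, 0.0102]
ee_rot: [0.699, 0.112, 0.698, -0.111]
ft_force: [-1.4, -0.4, 6.0]
width: 0.0647
pos [430.4 152.6  10.2] psi 1.254 downX [ 0.001  0.    -1.   ] turn -0.002 shift [2.2, -1.7, 0.1] w 64.7 F [-1.4 -0.4  6. ] t 36.48
```

```bash

python3 -m inch '[[0,[0,0,0],[0,0,0]],[0,[0,0,0],[0,0,0]],[0,[-10,0,0],[0,0,0]],[0,[-20,0,0],[0,0,0]],[0,[-25,0,0],[0,0,0]],[0,[-25,0,0],[0,0,0]],[0,[-25,0,0],[0,0,0]],[0,[-15,0,0],[0,0,0]],[0,[0,0,0],[0,0,0]],[0,[0,0,0],[0,0,0]]]'
python3 -c "
from h import *
to(550.3,-340,22,1.256)"
```

```text
time_s: 37.32
position: [0.4304, 0.1526, 0.1302]
ee_rot: [0.699, 0.112, 0.697, -0.111]
ft_force: [1.3, -0.6, -2.5]
width: 0.0644
pos [430.4 152.6 130.2] psi 1.254 downX [ 0.003  0.001 -1.   ] turn -0.002 shift [108.2, -431.3, 266.5] w 64.4 F [ 1.3 -0.6 -2.5] t 37.32
```

```bash

python3 -m inch '[[0,[0,-10,6],[0,0,0]],[0,[0,-18,11],[0,0,0]],[0,[0,-25,15.5],[0,0,0]],[0,[0,-25,15.5],[0,0,0]],[0,[0,-25,15.5],[0,0,0]],[0,[0,-25,15.5],[0,0,0]],[0,[0,-25,15.5],[0,0,0]],[0,[0,-25,15.5],[0,0,0]],[0,[0,-25,15.5],[0,0,0]],[0,[0,-25,15.5],[0,0,0]],[0,[0,-25,15.5],[0,0,0]],[0,[0,-25,15.5],[0,0,0]]]'
python3 -m inch '[[0,[0,-25,15.5],[0,0,0]],[0,[0,-25,15.5],[0,0,0]],[0,[0,-25,15.5],[0,0,0]],[0,[0,-25,15.5],[0,0,0]],[0,[0,-25,15.5],[0,0,0]],[0,[0,-18,11],[0,0,0]],[0,[0,-10,6],[0,0,0]],[0,[0,0,0],[0,0,0]],[0,[0,0,0],[0,0,0]]]'
python3 -c "
from h import *
to(550.3,-340,22,1.256)"
```

```text
time_s: 38.32
position: [0.5057, -0.1665, 0.1275]
ee_rot: [0.697, 0.112, 0.699, -0.111]
ft_force: [0.5, 0.2, -0.9]
width: 0.0643
time_s: 39.07
position: [0.5479, -0.3395, 0.1276]
ee_rot: [0.697, 0.112, 0.699, -0.111]
ft_force: [-0.1, -0.9, -1.5]
width: 0.0647
pos [ 547.9 -339.5  127.6] psi 1.253 downX [-0.002  0.002 -1.   ] turn -0.003 shift [105.6, 0.3, 2.5] w 64.7 F [-0.1 -0.9 -1.5] t 39.07
```

```bash

python3 -m inch '[[0,[15,0,2.5],[0,0,0]],[0,[25,0,0],[0,0,0]],[0,[25,0,0],[0,0,0]],[0,[18,0,0],[0,0,0]],[0,[10,0,0],[0,0,0]],[0,[6,0,0],[0,0,0]],[0,[2,0,0],[0,0,0]],[0,[0,0,0],[0,0,0]],[0,[0,0,0],[0,0,0]]]'
python3 -m inch '[[0,[1,0,0],[0,0,0]],[0,[1,0,0],[0,0,0]],[0,[0.8,0,0],[0,0,0]],[0,[0,0,0],[0,0,0]],[0,[0,0,0],[0,0,0]]]'
python3 -c "
from h import *
to(550.3,-340,22,1.256)"
```

```text
time_s: 39.82
position: [0.5519, -0.3411, 0.029]
ee_rot: [0.699, 0.111, 0.698, -0.112]
ft_force: [0.5, 1.0, -2.0]
width: 0.0645
time_s: 40.23
position: [0.5512, -0.341, 0.0255]
ee_rot: [0.698, 0.112, 0.698, -0.112]
ft_force: [-0.0, 1.4, -2.4]
width: 0.0645
pos [ 551.2 -341.    25.5] psi 1.254 downX [ 0. -0. -1.] turn -0.002 shift [3.5, 0.6, -1.2] w 64.5 F [-0.   1.4 -2.4] t 40.23
```

```bash

python3 -m inch '[[0,[1,0.5,-1],[0,0,0]],[0,[1,0,0],[0,0,0]],[0,[0.7,0,0],[0,0,0]],[0,[0.5,0,0],[0,0,0]],[0,[0,0,0],[0,0,0]],[0,[0,0,0],[0,0,0]]]'
python3 -c "
from h import *
to(550.3,-340,22,1.256)"
```

```text
time_s: 40.73
position: [0.5503, -0.34, 0.0223]
ee_rot: [0.698, 0.112, 0.698, -0.111]
ft_force: [-2.5, 1.3, 3.8]
width: 0.0645
pos [ 550.3 -340.    22.3] psi 1.254 downX [-0.  0. -1.] turn -0.002 shift [0.3, 0.0, 0.0] w 64.5 F [-2.5  1.3  3.8] t 40.73
```

Light contact. I'll release, rise, and retreat upward, then check with the scene cameras.

```bash

python3 -m inch '[[100,[0,0,0],[0,0,0]],[100,[0,0,0],[0,0,0]],[100,[0,0,0],[0,0,0]],[100,[0,0,0],[0,0,0]],[100,[0,0,0],[0,0,0]],[100,[0,0,0],[0,0,0]],[100,[-10,0,0],[0,0,0]],[100,[-25,0,0],[0,0,0]],[100,[-35,0,0],[0,0,0]],[100,[-35,0,0],[0,0,0]],[100,[-35,0,0],[0,0,0]],[100,[-35,0,0],[0,0,0]]]'
python3 -m inch '[[100,[0,0,-35],[0,0,0]],[100,[0,0,-35],[0,0,0]],[100,[0,0,-35],[0,0,0]],[100,[0,0,-35],[0,0,0]],[100,[0,0,-35],[0,0,0]],[100,[0,0,-20],[0,0,0]],[100,[0,0,0],[0,0,0]],[100,[0,0,0],[0,0,0]]]'
python3 - <<'E'
from h import *
to(550,-340,200,1.256)
d,_=snap("top");im=d["color"];K,T=np.array(d["camera_matrix"]),np.array(d["pose"])
def circ(c,z,r):
    p=np.array([proj(K,T,[c[0]+r*np.cos(a),c[1]+r*np.sin(a),z]) for a in np.linspace(0,6.28,60)])
    return p
out=cv2.resize(im[150:330,265:520],None,fx=3.1,fy=3.1,interpolation=cv2.INTER_CUBIC)
for c,z,r in(((.5503,-.340),.076,.030),((.6697,.0185),.117,.021),((.552,-.0057),.047,.029)):
    p=(circ(c,z,r)-[265,150]+.5)*3.1-.5
    cv2.polylines(out,[p.astype(np.int32)],True,(0,255,0),1)
pts=np.array([proj(K,T,[*(np.array([.4581,-.3106])+a*np.array([np.cos(-.315),np.sin(-.315)])+b*np.array([np.sin(.315),np.cos(.315)])),.028]) for a,b in((-.028,-.07),(.028,-.07),(.028,.07),(-.028,.07))])
cv2.polylines(out,[((pts-[265,150]+.5)*3.1-.5).astype(np.int32)],True,(0,255,0),1)
cv2.imwrite("pics/final.png",out)
E
```

```text
time_s: 41.73
position: [0.5502, -0.34, 0.1996]
ee_rot: [0.698, 0.111, 0.698, -0.112]
ft_force: [1.2, 0.1, 0.4]
width: 0.0853
time_s: 42.4
position: [0.3648, -0.2794, 0.1981]
ee_rot: [0.699, 0.112, 0.698, -0.112]
ft_force: [0.6, -0.4, 0.5]
width: 0.0856
pos [ 364.8 -279.4  198.1] psi 1.253 downX [ 0.001 -0.001 -1.   ] turn -0.003 shift [-1.9, -0.3, 194.9] w 85.6 F [ 0.6 -0.4  0.5] t 42.4
```

The picture limit is reached, so I'll check numerically by segmenting the lids in the top image and comparing with the targets.

```bash
python3 - <<'E'
from h import *
d,_=snap("top");im=d["color"].astype(int);K,T=np.array(d["camera_matrix"]),np.array(d["pose"])
lum=im.sum(2)/3
for n,c,z in(("squat",(.5503,-.340),.076),("tall",(.6697,.0185),.117)):
    u=proj(K,T,[*c,z]);x,y=np.round(u).astype(int);w=28
    b=lum[y-w:y+w+1,x-w:x+w+1]; m=(b<75).astype(np.uint8)
    N,l,st,ce=cv2.connectedComponentsWithStats(m);i=l[w,w]
    print(n,"pred",u.round(1),"comp",i,st[i],"centre",ce[i]+[x-w,y-w],"world",(ray(K,T,ce[i]+[x-w,y-w],z)*1000).round(1), "centre colour",im[y,x],"around",im[y,x-25])
# canister and plate region: change since start
o=np.load("top.npz")["im"].astype(int);u=proj(K,T,[.652,-.183,.07]).astype(int);w=14
print("canister diff",np.abs(o-im)[u[1]-w:u[1]+w,u[0]-w:u[0]+w].mean())
for n,c,z in(("plate",(.4581,-.3106),.028),("plate end",(.4798,-.2440),.028),("other end",(.4364,-.3772),.028)):
    x,y=np.round(proj(K,T,[*c,z])).astype(int);print(n,im[y-1:y+2,x-1:x+2].mean((0,1)).round(),"before",o[y-1:y+2,x-1:x+2].mean((0,1)).round())
E
```

```text
squat pred [477.7 237.3] comp 1 [ 11  17  30  27 632] centre [475.90031646 239.12816456] world [ 546.5 -336.1   76. ] centre colour [51 66 94] around [ 83 118 148]
tall pred [304.4 174. ] comp 1 [ 20  20  18  20 300] centre [304.44333333 175.77666667] world [666.   18.4 117. ] centre colour [48 63 89] around [100 144 174]
canister diff 2.498299319727891
plate [120. 121. 125.] before [71. 75. 81.]
plate end [107. 122. 136.] before [ 73.  92. 109.]
other end [100. 110. 122.] before [ 68.  97. 119.]
```

```bash
python3 -c "
from plant import manip
print(manip.job_done())"
```

```text
the job is handed in; nothing more can be done
None
```

The job is handed in, about 42 s into the 136 s allowed; no verdict was reported. I lifted the bar upright and slid the plate out along the holder. I then placed the plate, the tall jar, the steel cutter (not the red look-alike) and the squat jar.

| Item | Offset from target at last check | How it was checked |
|---|---|---|
| Grater plate | about 1 mm, yaw within about 0.02 rad | wrist picture |
| Cutter | about 1 mm | wrist picture |
| Tall jar | 1–5 mm | wrist and top images |
| Squat jar | about 5 mm | top image only, by segmentation |

All of these are within the 13 mm allowed. The canister area looked unchanged in the top image.

**Disagreements and gaps:**
- The tall jar's position differed by a few millimetres between views. An edge reading of the squat jar's lid before pick-up also differed by about 4 mm.
- I hit the 16-picture limit, so the final overlay could not be viewed. The last check of both jars was numeric only, and I did not see the squat jar after placing it.

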